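Pack the trimming jig's seat level with its cutting rest

TASK

A cutting rest of another height has been fitted in the trimming jig, so the wooden seat between it and the length stop is too low. Choose the packing plates from the rack whose stack brings the seat level with the top of the fitted rest, and set them down gently (not dropped), flat and squarely one on the other on the seat. Leave the plate you do not need in its bay and do not disturb the gum pot, the cap punch or the cigar.

Things in the scene. Friction and masses are not known exactly. Their poses are not given: they have to be found in the camera images.
- jig: Fixed trimming jig; origin on the table under the seat centre. Along its y: aluminium length stop (face at y=-34, 50 wide in x, top 78 above table), wooden seat 40 (x) x 60 (y), rest socket (fitted rest's face at y=+34). Dark base 62 wide, 8 high. Plates lie with their long side along jig y, 8 mm play in all; the seat's x sides are open for fingers, at its ends (stop, rest) a finger has no room.
- seat (a point): Centre of the seat's top face, 20 mm above the table.
- rest_socket (a point): Point at table height in the middle of the rest socket; the rest standing here is the mounted one.
- rest_low: Interchangeable cutting rest, fixed: grey block 40 (x) x 60 (y), 41 mm high, with a brass top. Origin at the centre of its underside, on the table. One of the three rests is mounted in the jig, the two others stand spare beside it; which one varies.
- rest_low_top (a point): Centre of the top face of the brass-topped rest, 41 mm above the table: 21 mm above the seat.
- rest_mid: The same kind of rest, 46 mm high, with a green top; origin at the centre of its underside.
- rest_mid_top (a point): Centre of the top face of the green-topped rest, 46 mm above the table: 26 mm above the seat.
- rest_high: The same kind of rest, 51 mm high, with a red top; origin at the centre of its underside.
- rest_high_top (a point): Centre of the top face of the red-topped rest, 51 mm above the table: 31 mm above the seat.
- rack: Fixed plate rack right of the wooden divider; origin under its centre. Floor 52 (x) x 152 (y), 6 high; four aluminium rails along x, 50 long, tops 28 above table, make three bays 44 wide, 49 apart in y. In each a plate lies flat (order varies), long side along rack x; rails bar its sides: take it by its two ends. The table is bare from the rack to the divider (51 high, world y 36 to 67).
- plate_8: Packing plate of pale hardwood, 60 (x, long) x 40 (y) x 8 (z, thick) mm, loose, two small brass dots on top. Origin at the centre of its underside; in its bay the underside is 6 mm above the table.
- plate_8_top (a point): Centre of the top face of the 8 mm plate.
- plate_13: Packing plate of mid-brown hardwood, 60 (x, long) x 40 (y) x 13 (z, thick) mm, loose, two small brass dots on top. Origin at the centre of its underside; in its bay the underside is 6 mm above the table.
- plate_13_top (a point): Centre of the top face of the 13 mm plate.
- plate_18: Packing plate of dark brown hardwood, 60 (x, long) x 40 (y) x 18 (z, thick) mm, loose, two small brass dots on top. Origin at the centre of its underside; in its bay the underside is 6 mm above the table.
- plate_18_top (a point): Centre of the top face of the 18 mm plate.
- gum_pot: Bystander: stoneware pot, 55 dia x 49 high, loose, on the white rolling plate; origin at the centre of its underside.
- cap_punch: Bystander: turned cap punch standing upright, 25 dia x 60 high, loose; origin at the centre of its underside.
- cigar: Bystander: cigar 157 x 26 x 25 lying behind the rack, loose; origin at the middle of its underside.

How it is judged:
By the outcome, as a careful person would: the job done as asked, in the order asked, and still so for the second after the job is handed in, with the robot touching nothing.
It also fails if it takes over 72 s, if anything falls off the work surface, if the arm or the gripper's body presses on something with over 40 N, if the wrist force passes 120 N, or if a joint passes its speed limit or range.

ROBOT

A 7-joint arm with a two-finger parallel gripper is mounted at the origin on a cart in front of the work surface, level with it; the furniture and walls round the work are solid. World frame = base frame: x ahead of the robot, y to its left, z up, the work surface at z = 0. Lengths are in m, angles in rad, forces in N, time in s.
With the tool pointing down it reaches from about 0.425 to 0.825 m from the base axis. Payload 3.6 kg.
Tool frame: the origin (TCP) lies at the very end of the fingers, on their centre line; the grasp point (between the pads) lies 19 mm behind it (r.tcp_to_grasp is the distance from the TCP to the grasp point, in m); z points along the fingers, y is the line along which they close (so a half turn about z gives the same grasp; the last joint's range is limited). The gripper opens to 93 mm and grips with 3 to 60 N. Pads are 15 mm wide; open, the fingers measure 128 mm over their backs; the gripper's body (75 mm by 188 mm) begins 65 mm behind the grasp point.
Start: joints at [-1.288, 0.615, -0.013, 1.423, 0.008, 1.103, -0.04], TCP at [0.198, 0.619, 0.219] pointing down, gripper open.
Joint ranges: [-3.12, 3.12], [-0.3, 2.06], [-1.34, 1.32], [0.26, 2.42], [-1.36, 4.5], [0.01, 1.98], [-2.84, 2.84]. Speed limits (rad/s): [2.79, 2.79, 3.14, 3.14, 3.14, 3.14, 3.14].

INTERFACE

Orientations are given as a 3x3 rotation matrix whose columns are the frame's x, y, z axes.
In Python, from workcell import r gives the robot as it stands.
- The arm moves only by the tool drive_effector, called after "Request:" by a JSON object that holds its "op" and its "data", one argument or row to a line. Schema: {"type":"object","properties":{"motion":{"type":"array","items":{"type":"number"},"minItems":7,"maxItems":84},"only":{"type":"string"},"quiet":{"type":"boolean"},"lines":{"type":"string"}},"required":["motion"],"additionalProperties":false}. motion is one flat list of numbers that holds 1 to 12 rows one after another, with no inner brackets; each row has 7 numbers: the finger opening in m, then dx, dy, dz in shares of the most that a row can go, 1 being 50 mm, then a rotation vector rx, ry, rz in rad; each row shifts and turns the commanded pose from where the row before left it, along the tool's axes as they then stand; what a row does not reach is not made up. A row lasts 1/10 s, in which the tool goes at most 0.05 m and 0.15 rad, less where a joint would pass 70% of its speed; a pose out of reach is approached as far as the arm can. The fingers move at their own pace and stop on an object; the grip force is fixed at half the most. Time passes only in rows, so rows that do not move let the fingers close. The tool returns the time, the measured TCP pose, the force, the opening and the grip force at its end. only (a regular expression) keeps the lines of the reply that match it, lines (a string "A,B") keeps lines A to B, and quiet returns only ok. Input that does not fit is refused with a message, and nothing moves.
- r.sense(): the state, without advancing time (a new reading comes with each control period).
- r.get_image(name): name is "side" or "top"; returns the picture (384x512x3 uint8, blue, green, red); there is no depth.
- r.camera_model(name): a dict with "intrinsics" (3x3 intrinsics, pixels), "position" and "rotation" of the camera in the world. Camera axes: x right, y down, z forward; pixel columns grow to the right and rows downward; lengths in m; the calibration is good to about 2 mm. A picture is of the moment at which its call begins. camera_model takes no time and is no camera call.
- r.job_done(): hands the job in; it is judged then, once.
The state is a dict: "clock": time; "joints": joint angles; "qd": joint speeds; "joint_torque": joint torques, N m; "tool_pos": TCP position; "ee_rot": TCP orientation; "ft_force": force on the tool from outside, world axes, zero at the start; "ft_torque": the same for the moment, N m; "gripper_width": finger opening in m; "finger_force": force on a finger pad.
Only numpy, scipy, OpenCV 4.12 (cv2) and the standard library are available. Lean on these libraries where they do the work, as an engineer would, in place of code of your own. Each camera call takes 0.05 s, during which the arm holds its last target. There are 200 camera calls.

## Working session

There is one attempt and no reset: what is moved stays moved. The work goes in short steps, Python scripts to look and compute and a tool call to move; the robot and the scene stay as the last step left them, time stands still between calls to the robot, and variables do not carry over. Pictures are saved under pics/ and viewed, at most 10 in all, crops included, and the job is handed in when it is done.

```bash
ls; mkdir -p pics; python3 - <<'E'
from workcell import r
import cv2,numpy as np
for n in("top","side"):
    cv2.imwrite(f"pics/{n}0.png",r.get_image(n)); m=r.camera_model(n)
    print(n,m)
s=r.sense();print(s["clock"],s["tool_pos"],s["ee_rot"],r.tcp_to_grasp)
E
```

```text
pics
workcell.py
top {'intrinsics': array([[477.37756326,   0.        , 251.66569729],
       [  0.        , 477.37756326, 184.54351255],
       [  0.        ,   0.        ,   1.        ]]), 'position': array([0.43840021, 0.10801012, 1.65172005]), 'rotation': array([[-0.02236245, -0.99773299,  0.06347285],
       [-0.99966681,  0.02149681, -0.01428829],
       [ 0.01289144, -0.06377122, -0.99788128]])}
side {'intrinsics': array([[499.62959202,   0.        , 258.2183196 ],
       [  0.        , 499.62959202, 190.28577161],
       [  0.        ,   0.        ,   1.        ]]), 'position': array([-0.45193886, -0.31863246,  1.13287154]), 'rotation': array([[ 0.39805482, -0.64865426,  0.648691  ],
       [-0.91729885, -0.28971258,  0.27318389],
       [ 0.01073205, -0.70378567, -0.7103313 ]])}
0.1 [0.19732017 0.61858825 0.21761794] [[-9.52715346e-01  3.03863495e-01 -6.67088735e-04]
 [ 3.03864226e-01  9.52712832e-01 -2.18902027e-03]
 [-2.96193516e-05 -2.28821760e-03 -9.99997382e-01]] 0.0188
```

View pics/top0.png

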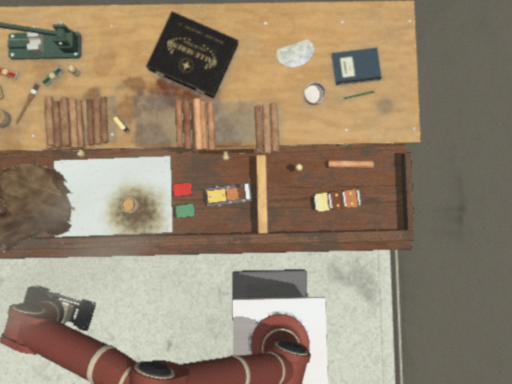

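View pics/side0.png

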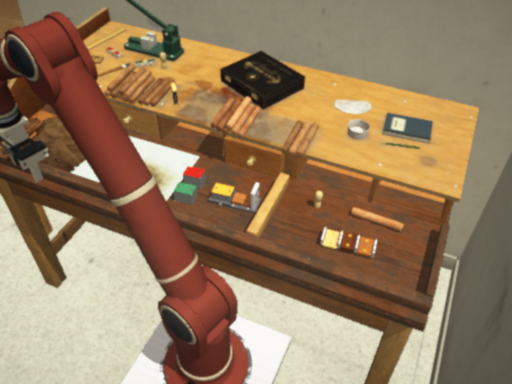

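The fitted rest is the yellow (brass) one at top px (216,195), so the stack is 8+13 = 21 mm. The rack is at about (337,200). Next I'll enlarge both areas.

```bash
python3 - <<'E'
import cv2,numpy as np
a=cv2.imread("pics/top0.png")
c=[cv2.resize(a[180:220,x:x+60],None,fx=10,fy=7*10/7,interpolation=cv2.INTER_CUBIC) for x in(198,306)]
c=[cv2.resize(a[182:212,x:x+60],None,fx=10,fy=10,interpolation=cv2.INTER_CUBIC) for x in(198,306)]
o=np.vstack(c)
for i in range(0,600,100): cv2.line(o,(i,0),(i,600),(255,255,0),1)
for i in range(0,600,50): cv2.line(o,(0,i),(8,i),(0,255,0),1)
cv2.imwrite("pics/crop1.png",o)
b=cv2.imread("pics/side0.png")
o=np.vstack([cv2.resize(b[180:215,200:270],(700,300),interpolation=cv2.INTER_CUBIC),cv2.resize(b[225:260,315:385],(700,300),interpolation=cv2.INTER_CUBIC)])
cv2.imwrite("pics/crop2.png",o)
E
```

```text
(no output)
```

View pics/crop1.png

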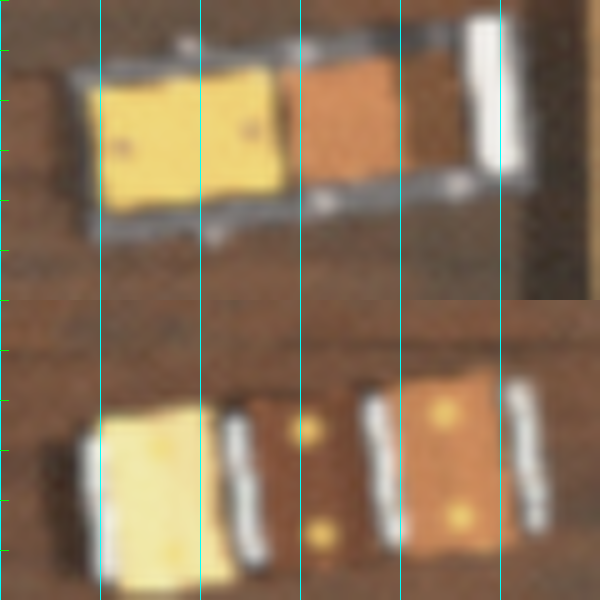

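View pics/crop2.png

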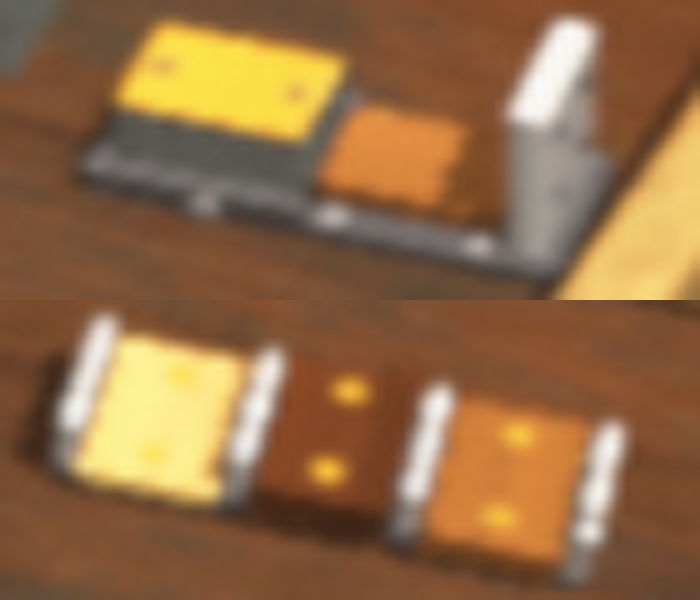

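```bash
cat > h.py <<'E'
import numpy as np
from workcell import r
M={n:r.camera_model(n) for n in("top","side")}
def px(n,u,v,z):
    m=M[n];d=m["rotation"]@np.linalg.solve(m["intrinsics"],[u,v,1]);p=m["position"]
    return (p+d*(z-p[2])/d[2])[:2]
def T(u,v,z,x0,v0=0): return px("top",(u+.5)/10-.5+x0,(v-v0+.5)/10-.5+182,z)
def S(u,v,z,x0,y0,v0=0): return px("side",(u+.5)/10-.5+x0,(v-v0+.5)*35/300-.5+y0,z)
E
python3 - <<'E'
from h import *
np.set_printoptions(precision=4,suppress=True)
def fit(model,w):
    model=np.array(model);w=np.array(w);mc=model.mean(0);wc=w.mean(0);a=model-mc;b=w-wc
    t=np.arctan2((a[:,0]*b[:,1]-a[:,1]*b[:,0]).sum(),(a*b).sum());R=np.array([[np.cos(t),-np.sin(t)],[np.sin(t),np.cos(t)]])
    o=wc-R@mc;return o,t,w-(model@R.T+o)
mod=[(.02,.094),(.02,.034),(-.02,.034),(-.02,.094),(.025,-.034),(-.025,-.034)]
tw=[T(u,v,.041,198) for u,v in((90,88),(272,68),(284,190),(106,212))]+[T(u,v,.078,198) for u,v in((463,17),(482,173))]
sw=[S(u,v,.041,200,180) for u,v in((160,22),(347,62),(303,138),(118,103))]+[S(u,v,.078,200,180) for u,v in((560,18),(510,118))]
for w in(tw,sw): print("jig",*fit(mod,w))
for k,z,t,s in((8,.014,((160,440),(178,550)),((182,375),(153,453))),(18,.024,((306,430),(321,535)),((350,390),(326,470))),(13,.019,((444,413),(460,517)),((518,435),(497,517)))):
  for n,q in(("top",[T(*p,z,306,300) for p in t]),("side",[S(*p,z,315,225,300) for p in s])):
    d=q[0]-q[1];print(k,n,(q[0]+q[1])/2,"yaw",np.arctan2(d[1],d[0]),np.hypot(*d))
q=[T(u,v,.028,306,300) for u,v in((97,508),(245,490),(386,470),(528,455))];print("rails",q)
q=[T(u,v,.014,306,300) for u,v in((100,415),(205,405),(235,583),(118,592))];print("pale",np.mean(q,0),q)
q=[T(u,v,.019,306,300) for u,v in((385,385),(492,372),(515,548),(400,555))];print("13",np.mean(q,0),q)
E
```

```text
jig [0.5135 0.1416] 0.10818865893805109 [[ 0.0013  0.0004]
 [ 0.0002 -0.0015]
 [-0.0013 -0.0004]
 [-0.0009 -0.    ]
 [ 0.0013  0.0007]
 [-0.0006  0.0009]]
jig [0.5127 0.1397] 0.10935323252513407 [[ 0.0015  0.0019]
 [ 0.0001 -0.0006]
 [-0.0002 -0.0004]
 [-0.001  -0.0008]
 [ 0.0006  0.0004]
 [-0.0009 -0.0005]]
8 top [ 0.4805 -0.1574] yaw 0.1309458773663028 0.03824627496077702
8 side [ 0.4787 -0.1579] yaw 0.0724451569180404 0.0359176949290409
18 top [ 0.4834 -0.2054] yaw 0.10867045940126319 0.0361957674781794
18 side [ 0.4836 -0.206 ] yaw 0.09298264446943541 0.036020939298507394
13 top [ 0.4885 -0.2542] yaw 0.11768218980448983 0.03603539447021636
13 side [ 0.4885 -0.2551] yaw 0.09627558519971209 0.03635304473071173
rails [array([ 0.4763, -0.1304]), array([ 0.4813, -0.1811]), array([ 0.487 , -0.2296]), array([ 0.4911, -0.2783])]
pale [ 0.4793 -0.1558] [array([ 0.5085, -0.1345]), array([ 0.5112, -0.1708]), array([ 0.4498, -0.1792]), array([ 0.4476, -0.1388])]
13 [ 0.4886 -0.2528] [array([ 0.5165, -0.2321]), array([ 0.5201, -0.2691]), array([ 0.4596, -0.2748]), array([ 0.4581, -0.2352])]
```

```bash
cat >> h.py <<'E'
def go(x,y,z,phi):
    s=r.sense();p=np.array(s["tool_pos"]);R=np.array(s["ee_rot"])
    f=np.arctan2(R[1,1],R[0,1]);a=(f-phi+np.pi/2)%np.pi-np.pi/2   # tool rz (z down)
    d=np.array([x,y,z])-p
    f2=f-a;A=np.array([[-np.sin(f2),np.cos(f2),0],[np.cos(f2),np.sin(f2),0],[0,0,-1]])
    print("t%.1f p"%s["clock"],p.round(4),"phi %.3f tilt"%f,R[:2,2].round(4),"j",np.round(s["joints"],2),"w %.4f"%s["gripper_width"],"ft",np.round(s["ft_force"],1))
    print("  rz %.3f (alt %.3f) shift before turn"%(a,a-np.sign(a)*np.pi),(R.T@d).round(4),"after",(A@d).round(4))
E
python3 - <<'E'
from h import *
print("punch",px("top",299,167,.06),px("side",319,193,.06))
for u,v in((300,233),(300,237),(240,237)): print("rim",px("top",u,v,0),px("top",u,v,.05))
print("cigar",px("top",330,164,.012),px("top",374,165,.012))
go(.60,.30,.2,.105); go(.4885,-.2545,.1,.105)
E
```

```text
punch [ 0.59516446 -0.074814  ] [ 0.59194989 -0.07779865]
rim [ 0.37242223 -0.07859734] [ 0.37441948 -0.07294846]
rim [ 0.3586981  -0.07820153] [ 0.3611108  -0.07256463]
rim [0.36344496 0.1285543 ] [0.36571397 0.1279324 ]
cigar [ 0.60804871 -0.18797801] [ 0.60136718 -0.34052476]
t0.1 p [0.1973 0.6186 0.2176] phi 1.262 tilt [-0.0007 -0.0022] j [-1.29  0.62 -0.01  1.42  0.01  1.1  -0.04] w 0.0932 ft [-0.2  0.5 -0.5]
  rz 1.157 (alt -1.985) shift before turn [-0.4804 -0.1811  0.018 ] after [-0.359   0.3671  0.0176]
t0.1 p [0.1973 0.6186 0.2176] phi 1.262 tilt [-0.0007 -0.0022] j [-1.29  0.62 -0.01  1.42  0.01  1.1  -0.04] w 0.0932 ft [-0.2  0.5 -0.5]
  rz 1.157 (alt -1.985) shift before turn [-0.5427 -0.7431  0.1193] after [-0.8988  0.1981  0.1176]
```

The manual's scale: shifts go in shares of 50 mm. Converting my numbers, -0.03 m is -0.6.

Request:
{"op": "drive_effector", "data": {
  "motion": [0.093,-0.6,0,0,0,0,0.1446,0.093,-0.6,0,0,0,0,0.1446,0.093,-0.6,0,0,0,0,0.1446,0.093,-0.6,0,0,0,0,0.1446,0.093,0,0,0,0,0,0.1446,0.093,0,0,0,0,0,0.1446,0.093,0,0,0,0,0,0.1446,0.093,0,0,0,0,0,0.1446,0.093,0,0,0,0,0,0]
}}

```text
clock: 1.0
tool_pos: [0.2996, 0.5596, 0.218]
ee_rot: [[-0.105, 0.994, -0.0], [0.994, 0.105, -0.002], [-0.001, -0.0, -1.0]]
ft_force: [0.8, -0.0, 0.7]
gripper_width: 0.0931
finger_force: 0.0
```

```bash
python3 -c "
from h import *
go(.58,.25,.2,.105)"
```

```text
t1.0 p [0.2996 0.5596 0.218 ] phi 0.106 tilt [-0.0003 -0.0015] j [-1.29  0.61  0.3   1.48 -0.19  1.09 -0.84] w 0.0931 ft [ 0.8 -0.   0.7]
  rz 0.001 (alt -3.141) shift before turn [-0.3374  0.2462  0.0183] after [-0.3373  0.2464  0.018 ]
```

Converted, -0.0375 m is -0.75, 0.0274 m is 0.548.

Request:
{"op": "drive_effector", "data": {
  "motion": [0.093,-0.75,0.548,0,0,0,0,0.093,-0.75,0.548,0,0,0,0,0.093,-0.75,0.548,0,0,0,0,0.093,-0.75,0.548,0,0,0,0,0.093,-0.75,0.548,0,0,0,0,0.093,-0.75,0.548,0,0,0,0,0.093,-0.75,0.548,0,0,0,0,0.093,-0.75,0.548,0,0,0,0,0.093,-0.75,0.548,0,0,0,0,0.093,0,0,0,0,0,0]
}}

```text
clock: 2.0
tool_pos: [0.5857, 0.2401, 0.2187]
ee_rot: [[-0.095, 0.995, 0.004], [0.995, 0.095, -0.007], [-0.007, 0.003, -1.0]]
ft_force: [-0.3, 0.2, -0.6]
gripper_width: 0.0929
finger_force: 0.0
```

```bash
python3 -c "
from h import *
go(.4885,-.2545,.1,.105)"
```

```text
t2.0 p [0.5857 0.2401 0.2187] phi 0.095 tilt [ 0.0039 -0.0069] j [-0.61  0.6   0.32  1.48 -0.19  1.08 -0.16] w 0.0929 ft [-0.3  0.2 -0.6]
  rz -0.010 (alt 3.131) shift before turn [-0.4823 -0.144   0.1217] after [-0.4817 -0.1485  0.1187]
```

Converted, -0.0438 m is -0.876, -0.0135 m is -0.27.

Request:
{"op": "drive_effector", "data": {
  "motion": [0.093,-0.876,-0.27,0.2,0,0,0,0.093,-0.876,-0.27,0.2,0,0,0,0.093,-0.876,-0.27,0.2,0,0,0,0.093,-0.876,-0.27,0.2,0,0,0,0.093,-0.876,-0.27,0.2,0,0,0,0.093,-0.876,-0.27,0.2,0,0,0,0.093,-0.876,-0.27,0.2,0,0,0,0.093,-0.876,-0.27,0.2,0,0,0,0.093,-0.876,-0.27,0.2,0,0,0,0.093,-0.876,-0.27,0.2,0,0,0,0.093,-0.876,-0.27,0.2,0,0,0,0.093,0,0,0,0,0,0]
}}

```text
clock: 3.2
tool_pos: [0.4797, -0.2531, 0.1079]
ee_rot: [[-0.095, 0.995, -0.003], [0.995, 0.095, -0.005], [-0.005, -0.003, -1.0]]
ft_force: [-0.8, -1.4, -0.4]
gripper_width: 0.093
finger_force: 0.0
```

Request:
{"op": "drive_effector", "data": {
  "motion": [0.093,0,0,0,0,0,0,0.093,0,0,0,0,0,0]
}}

```text
clock: 3.4
tool_pos: [0.4842, -0.2428, 0.1086]
ee_rot: [[-0.109, 0.994, 0.0], [0.994, 0.109, 0.002], [0.002, 0.0, -1.0]]
ft_force: [0.0, 0.8, -0.8]
gripper_width: 0.0931
finger_force: 0.0
```

```bash
python3 -c "
from h import *
go(.4885,-.2545,.004,.105)"
```

```text
t3.4 p [ 0.4842 -0.2428  0.1086] phi 0.109 tilt [0.0002 0.0016] j [ 0.26  0.6   0.25  1.87 -0.22  0.7   0.75] w 0.0931 ft [ 0.   0.8 -0.8]
  rz 0.004 (alt -3.138) shift before turn [-0.0123  0.0029  0.1046] after [-0.0121  0.003   0.1046]
```

Request:
{"op": "drive_effector", "data": {
  "motion": [0.093,-0.246,0.06,0.2,0,0,0.004,0.093,0,0,0.4,0,0,0,0.093,0,0,0.4,0,0,0,0.093,0,0,0,0,0,0,0.093,0,0,0,0,0,0,0.093,0,0,0,0,0,0]
}}

```text
clock: 4.0
tool_pos: [0.4888, -0.2567, 0.0594]
ee_rot: [[-0.102, 0.995, 0.002], [0.995, 0.102, -0.001], [-0.001, 0.001, -1.0]]
ft_force: [-1.0, -0.8, 1.4]
gripper_width: 0.0929
finger_force: 0.0
```

```bash
python3 -c "
from h import *
import cv2
go(.4885,-.2545,.005,.105)
a,b=r.get_image('top'),r.get_image('side')
cv2.imwrite('pics/g1.png',np.hstack([cv2.resize(a[165:230,290:370],(400,325),interpolation=2),cv2.resize(b[190:270,300:400],(400,320),interpolation=2)[:320].repeat(1,0) if 0 else cv2.resize(b[190:271,300:400],(400,325),interpolation=2)]))"
```

```text
t4.0 p [ 0.4888 -0.2567  0.0594] phi 0.102 tilt [ 0.0016 -0.0009] j [ 0.3   0.68  0.22  1.88 -0.25  0.6   0.78] w 0.0929 ft [-1.  -0.8  1.4]
  rz -0.003 (alt 3.139) shift before turn [ 0.0023 -0.0001  0.0544] after [ 0.0022 -0.0001  0.0544]
```

View pics/g1.png

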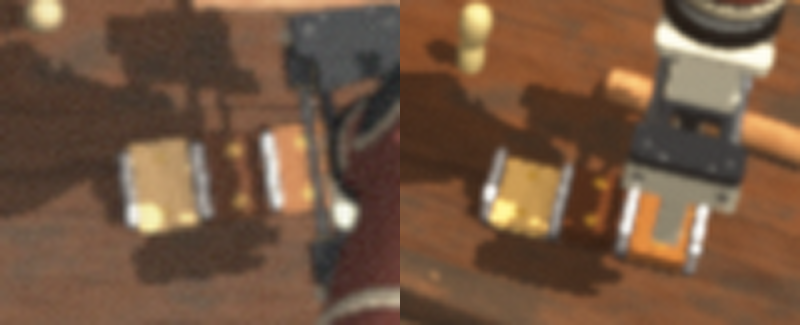

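The right half shows the fingers centred in the mid-brown plate's bay, around (665,215), one at each end. I'll descend and close.

Request:
{"op": "drive_effector", "data": {
  "motion": [0.093,0.04,0,0.3,0,0,0,0.093,0,0,0.3,0,0,0,0.093,0,0,0.24,0,0,0,0.093,0,0,0.16,0,0,0,0.093,0,0,0.08,0,0,0,0.093,0,0,0,0,0,0,0.05,0,0,0,0,0,0,0.05,0,0,0,0,0,0,0.05,0,0,0,0,0,0,0.05,0,0,0,0,0,0,0.05,0,0,0,0,0,0,0.05,0,0,0,0,0,0]
}}

```text
clock: 5.3
tool_pos: [0.4878, -0.2547, 0.0049]
ee_rot: [[-0.101, 0.995, 0.0], [0.995, 0.101, -0.0], [-0.0, 0.0, -1.0]]
ft_force: [-0.8, -0.2, 1.5]
gripper_width: 0.0598
finger_force: 30.0
```

```bash
python3 -c "
from h import *
go(.48,-.05,.01,1.68)"
```

```text
t5.3 p [ 0.4878 -0.2547  0.0049] phi 0.101 tilt [ 0.0003 -0.0002] j [ 0.32  0.77  0.19  1.91 -0.28  0.49  0.81] w 0.0598 ft [-0.8 -0.2  1.5]
  rz 1.563 (alt -1.579) shift before turn [ 0.2044  0.013  -0.0052] after [ 0.0146 -0.2043 -0.0051]
```

Request:
{"op": "drive_effector", "data": {
  "motion": [0.075,0,0,0,0,0,0,0.075,0,0,0,0,0,0,0.075,0,0,-0.08,0,0,0,0.075,0,0,0,0,0,0,0.05,0,0,0,0,0,0,0.05,0,0,0,0,0,0,0.05,0,0,0,0,0,0,0.05,0,0,0,0,0,0,0.05,0,0,-0.1,0,0,0,0.05,0,0,-0.4,0,0,0,0.05,0,0,-0.6,0,0,0,0.05,0,0,-0.4,0,0,0]
}}

```text
clock: 6.5
tool_pos: [0.488, -0.2549, 0.0854]
ee_rot: [[-0.101, 0.995, 0.001], [0.995, 0.101, -0.001], [-0.001, 0.001, -1.0]]
ft_force: [1.0, 0.1, -0.5]
gripper_width: 0.0593
finger_force: 30.0
```

```bash
python3 -c "
from h import *
go(.48,-.05,.01,1.68)"
```

```text
t6.5 p [ 0.488  -0.2549  0.0854] phi 0.101 tilt [ 0.0012 -0.0008] j [ 0.28  0.64  0.24  1.87 -0.24  0.66  0.77] w 0.0593 ft [ 1.   0.1 -0.5]
  rz 1.563 (alt -1.579) shift before turn [0.2048 0.0126 0.0752] after [ 0.0144 -0.2046  0.0754]
```

Request:
{"op": "drive_effector", "data": {
  "motion": [0.05,0.68,0.04,0,0,0,0,0.05,0.68,0.04,0,0,0,0,0.05,0.68,0.04,0,0,0,0,0.05,0.68,0.04,0,0,0,0,0.05,0.68,0.04,0,0,0,0,0.05,0.68,0.04,0,0,0,0,0.05,0,0,0,0,0,0.142,0.05,0,0,0,0,0,0.142,0.05,0,0,0,0,0,0.142,0.05,0,0,0,0,0,0.142,0.05,0,0,0,0,0,0.142,0.05,0,0,0,0,0,0.142]
}}

```text
clock: 7.7
tool_pos: [0.479, -0.0502, 0.0839]
ee_rot: [[0.686, 0.727, 0.0], [0.727, -0.686, 0.0], [0.0, -0.0, -1.0]]
ft_force: [0.2, -0.4, -0.3]
gripper_width: 0.0596
finger_force: 30.0
```

Request:
{"op": "drive_effector", "data": {
  "motion": [0.05,0,0,0,0,0,0.142,0.05,0,0,0,0,0,0.142,0.05,0,0,0,0,0,0.142,0.05,0,0,0,0,0,0.142,0.05,0,0,0,0,0,0.142,0.05,0,0,0.4,0,0,0,0.05,0,0,0.4,0,0,0,0.05,0,0,0,0,0,0,0.05,0,0,0,0,0,0]
}}

```text
clock: 8.6
tool_pos: [0.479, -0.0505, 0.0439]
ee_rot: [[0.994, 0.11, -0.0], [0.11, -0.994, 0.0], [-0.0, -0.0, -1.0]]
ft_force: [0.1, -0.9, -0.9]
gripper_width: 0.0594
finger_force: 30.0
```

```bash
python3 -c "
from h import *
go(.48,-.05,.0025,1.68)"
```

```text
t8.6 p [ 0.479  -0.0505  0.0439] phi -1.461 tilt [-0.0003  0.0002] j [-0.35  0.72  0.64  2.09 -0.79  0.59 -0.6 ] w 0.0594 ft [ 0.1 -0.9 -0.9]
  rz 0.001 (alt -3.141) shift before turn [ 0.0011 -0.0004  0.0414] after [ 0.0011 -0.0004  0.0414]
```

Converted, 0.003 m is 0.06, 0.015 m is 0.3.

Request:
{"op": "drive_effector", "data": {
  "motion": [0.05,0,0,0.3,0,0,0,0.05,0,0,0.24,0,0,0,0.05,0,0,0.16,0,0,0,0.05,0,0,0.06,0,0,0,0.05,0,0,0.02,0,0,0,0.05,0,0,0.02,0,0,0,0.05,0,0,0,0,0,0,0.05,0,0,0,0,0,0]
}}

```text
clock: 9.4
tool_pos: [0.4792, -0.0504, 0.0039]
ee_rot: [[0.994, 0.11, 0.0], [0.11, -0.994, -0.0], [0.0, 0.0, -1.0]]
ft_force: [0.6, -0.8, -0.6]
gripper_width: 0.0598
finger_force: 30.0
```

Now lower the last mm, release, lift, and turn back.

Request:
{"op": "drive_effector", "data": {
  "motion": [0.05,0,0,0.01,0,0,0,0.05,0,0,0.01,0,0,0,0.05,0,0,0,0,0,0]
}}

```text
clock: 9.7
tool_pos: [0.4789, -0.0504, 0.0027]
ee_rot: [[0.994, 0.11, -0.0], [0.11, -0.994, 0.0], [-0.0, -0.0, -1.0]]
ft_force: [-1.1, -0.2, 0.3]
gripper_width: 0.0598
finger_force: 30.0
```

Request:
{"op": "drive_effector", "data": {
  "motion": [0.08,0,0,0,0,0,0,0.08,0,0,0,0,0,0,0.08,0,0,-0.2,0,0,0,0.08,0,0,-0.6,0,0,0,0.08,0,0,0,0,0,-0.142,0.08,0,0,0,0,0,-0.142,0.08,0,0,0,0,0,-0.142,0.08,0,0,0,0,0,-0.142,0.08,0,0,0,0,0,-0.142,0.08,0,0,0,0,0,-0.142,0.08,0,0,0,0,0,-0.142,0.08,0,0,0,0,0,-0.142]
}}

```text
clock: 10.9
tool_pos: [0.4791, -0.0508, 0.0434]
ee_rot: [[0.314, 0.949, 0.001], [0.949, -0.314, -0.001], [-0.0, 0.001, -1.0]]
ft_force: [0.1, -0.9, 0.2]
gripper_width: 0.0799
finger_force: 0.0
```

Request:
{"op": "drive_effector", "data": {
  "motion": [0.08,0,0,0,0,0,-0.142,0.08,0,0,0,0,0,-0.142,0.08,0,0,0,0,0,-0.142,0.08,0,0,0,0,0,0,0.08,0,0,0,0,0,0,0.08,0,0,0,0,0,0]
}}

```text
clock: 11.5
tool_pos: [0.479, -0.0505, 0.0429]
ee_rot: [[-0.099, 0.995, 0.0], [0.995, 0.099, -0.0], [-0.0, 0.0, -1.0]]
ft_force: [-0.3, 0.2, -0.6]
gripper_width: 0.0798
finger_force: 0.0
```

```bash
python3 -c "
from h import *
go(.479,-.0505,.003,.109)"
```

```text
t11.5 p [ 0.479  -0.0505  0.0429] phi 0.099 tilt [ 0.0001 -0.0005] j [-0.09  0.64  0.22  2.08 -0.31  0.45  0.46] w 0.0798 ft [-0.3  0.2 -0.6]
  rz -0.010 (alt 3.132) shift before turn [ 0.0001 -0.      0.0399] after [ 0.0001 -0.      0.0399]
```

Converted, 0.003 m is 0.06, 0.015 m is 0.3.

Request:
{"op": "drive_effector", "data": {
  "motion": [0.08,0,0,0.3,0,0,-0.01,0.08,0,0,0.3,0,0,0,0.08,0,0,0.14,0,0,0,0.08,0,0,0.06,0,0,0,0.08,0,0,0,0,0,0,0.03,0,0,0,0,0,0,0.03,0,0,0,0,0,0,0.03,0,0,0,0,0,0,0.03,0,0,0,0,0,0,0.03,0,0,0,0,0,0,0.03,0,0,0,0,0,0]
}}

```text
clock: 12.6
tool_pos: [0.479, -0.0504, 0.0027]
ee_rot: [[-0.111, 0.994, 0.0], [0.994, 0.111, -0.0], [-0.0, 0.0, -1.0]]
ft_force: [-0.7, 0.5, 0.2]
gripper_width: 0.0395
finger_force: 30.0
```

```bash
python3 -c "
from h import *
go(.513,.1407,.12,.109)"
```

```text
t12.6 p [ 0.479  -0.0504  0.0027] phi 0.111 tilt [ 0.0001 -0.    ] j [-0.05  0.72  0.17  2.1  -0.33  0.35  0.5 ] w 0.0395 ft [-0.7  0.5  0.2]
  rz 0.002 (alt -3.139) shift before turn [ 0.1862  0.055  -0.1173] after [ 0.1863  0.0546 -0.1173]
```

Request:
{"op": "drive_effector", "data": {
  "motion": [0.03,0,0,-0.2,0,0,0,0.03,0,0,-0.7,0,0,0,0.03,0,0,-0.7,0,0,0,0.03,0,0,-0.74,0,0,0,0.03,0.62,0.184,0,0,0,0,0.03,0.62,0.184,0,0,0,0,0.03,0.62,0.184,0,0,0,0,0.03,0.62,0.184,0,0,0,0,0.03,0.62,0.184,0,0,0,0,0.03,0.62,0.184,0,0,0,0,0.03,0,0,0,0,0,0,0.03,0,0,0,0,0,0]
}}

```text
clock: 13.8
tool_pos: [0.5128, 0.1411, 0.1199]
ee_rot: [[-0.113, 0.994, -0.0], [0.994, 0.113, -0.0], [-0.0, -0.0, -1.0]]
ft_force: [0.5, -1.5, -0.5]
gripper_width: 0.0395
finger_force: 30.0
```

Request:
{"op": "drive_effector", "data": {
  "motion": [0.03,0,0,0,0,0,0,0.03,0,0,0.4,0,0,0,0.03,0,0,0.2,0,0,0,0.03,0,0,0,0,0,0,0.03,0,0,0,0,0,0]
}}

```text
clock: 14.3
tool_pos: [0.5132, 0.1397, 0.0898]
ee_rot: [[-0.11, 0.994, -0.0], [0.994, 0.11, -0.0], [-0.0, -0.0, -1.0]]
ft_force: [-0.2, -0.3, -0.4]
gripper_width: 0.0399
finger_force: 30.0
```

```bash
python3 -c "
from h import *
import cv2
go(.513,.1407,.023,.109)
a,b=r.get_image('top'),r.get_image('side')
cv2.imwrite('pics/p1.png',np.hstack([cv2.resize(a[165:230,190:270],(400,325),interpolation=2),cv2.resize(b[160:225,195:275],(400,325),interpolation=2)]))"
```

```text
t14.3 p [0.5132 0.1397 0.0898] phi 0.110 tilt [-0.0003 -0.0004] j [-0.5   0.62  0.3   1.91 -0.29  0.65  0.08] w 0.0399 ft [-0.2 -0.3 -0.4]
  rz 0.001 (alt -3.141) shift before turn [ 0.001  -0.0001  0.0668] after [ 0.001  -0.0001  0.0668]
```

View pics/p1.png

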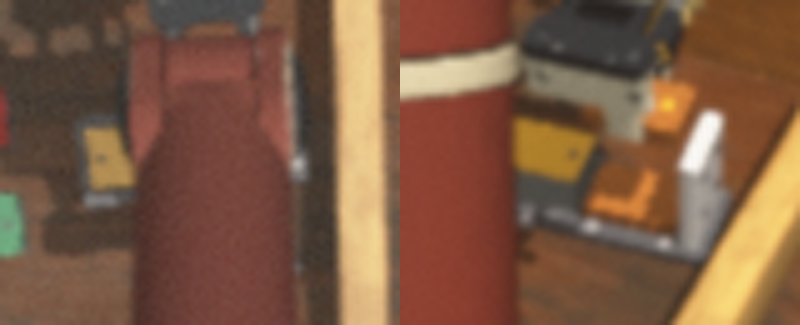

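The plate hangs level over the seat between the rest and the stop (right panel, 670,105), with nothing touching. Lowering in stages.

Request:
{"op": "drive_effector", "data": {
  "motion": [0.03,0.02,0,0.3,0,0,0,0.03,0,0,0.3,0,0,0,0.03,0,0,0.3,0,0,0,0.03,0,0,0.2,0,0,0,0.03,0,0,0.1,0,0,0,0.03,0,0,0.06,0,0,0,0.03,0,0,0,0,0,0,0.03,0,0,0,0,0,0]
}}

```text
clock: 15.2
tool_pos: [0.5135, 0.1416, 0.0271]
ee_rot: [[-0.111, 0.994, 0.001], [0.994, 0.111, 0.0], [0.0, 0.001, -1.0]]
ft_force: [0.4, 0.8, -0.5]
gripper_width: 0.0396
finger_force: 30.0
```

Request:
{"op": "drive_effector", "data": {
  "motion": [0.03,0,0,0.02,0,0,0,0.03,0,0,0.02,0,0,0,0.03,0,0,0,0,0,0]
}}

```text
clock: 15.5
tool_pos: [0.5131, 0.1416, 0.0247]
ee_rot: [[-0.111, 0.994, 0.0], [0.994, 0.111, 0.0], [0.0, 0.0, -1.0]]
ft_force: [-0.3, 0.3, -0.9]
gripper_width: 0.0397
finger_force: 30.0
```

```bash
python3 -c "
from h import *
go(.513,.1407,.0228,.109)"
```

```text
t15.5 p [0.5131 0.1416 0.0247] phi 0.111 tilt [0. 0.] j [-0.47  0.72  0.24  1.95 -0.33  0.5   0.12] w 0.0397 ft [-0.3  0.3 -0.9]
  rz 0.002 (alt -3.139) shift before turn [-0.0009 -0.0002  0.0019] after [-0.0009 -0.0002  0.0019]
```

Request:
{"op": "drive_effector", "data": {
  "motion": [0.03,-0.016,0,0.016,0,0,0,0.03,0,0,0.01,0,0,0,0.03,0,0,0,0,0,0,0.03,0,0,0,0,0,0]
}}

```text
clock: 15.9
tool_pos: [0.5131, 0.1407, 0.0233]
ee_rot: [[-0.111, 0.994, -0.0], [0.994, 0.111, -0.0], [-0.0, -0.0, -1.0]]
ft_force: [-0.0, 0.3, -0.7]
gripper_width: 0.0395
finger_force: 30.0
```

Request:
{"op": "drive_effector", "data": {
  "motion": [0.03,0,0,0.008,0,0,0,0.03,0,0,0,0,0,0]
}}

```text
clock: 16.1
tool_pos: [0.5131, 0.1408, 0.0229]
ee_rot: [[-0.111, 0.994, -0.0], [0.994, 0.111, -0.0], [-0.0, -0.0, -1.0]]
ft_force: [-0.7, -0.6, -1.4]
gripper_width: 0.0394
finger_force: 30.0
```

Converted, 0.0004 m is 0.008.

Request:
{"op": "drive_effector", "data": {
  "motion": [0.03,0,0,0.008,0,0,0,0.03,0,0,0,0,0,0]
}}

```text
clock: 16.3
tool_pos: [0.5132, 0.1408, 0.0228]
ee_rot: [[-0.111, 0.994, 0.0], [0.994, 0.111, 0.0], [0.0, 0.0, -1.0]]
ft_force: [0.1, 0.2, 1.4]
gripper_width: 0.0396
finger_force: 30.0
```

Request:
{"op": "drive_effector", "data": {
  "motion": [0.03,0,0,0.008,0,0,0,0.03,0,0,0,0,0,0]
}}

```text
clock: 16.5
tool_pos: [0.5132, 0.1408, 0.0228]
ee_rot: [[-0.111, 0.994, 0.0], [0.994, 0.111, 0.0], [0.0, 0.0, -1.0]]
ft_force: [-1.3, -0.9, 4.7]
gripper_width: 0.0396
finger_force: 30.0
```

Seated. Release, rise and head for the pale plate.

Converted, -0.03 m is -0.6, -0.01 m is -0.2.

Request:
{"op": "drive_effector", "data": {
  "motion": [0.08,0,0,0,0,0,0,0.08,0,0,0,0,0,0,0.08,0,0,0,0,0,0,0.08,0,0,-0.2,0,0,0,0.08,0,0,-0.6,0,0,0,0.08,0,0,-0.6,0,0,0,0.08,0,0,-0.6,0,0,0,0.08,0,0,0,0,0,0]
}}

```text
clock: 17.3
tool_pos: [0.5162, 0.1412, 0.1265]
ee_rot: [[-0.111, 0.994, 0.009], [0.994, 0.111, 0.002], [0.002, 0.009, -1.0]]
ft_force: [0.2, 0.0, -0.3]
gripper_width: 0.0797
finger_force: 0.0
```

```bash
python3 -c "
from h import *
go(.4798,-.157,.06,.105)"
```

```text
t17.3 p [0.5162 0.1412 0.1265] phi 0.111 tilt [0.0089 0.0025] j [-0.52  0.57  0.33  1.88 -0.26  0.73  0.06] w 0.0797 ft [ 0.2  0.  -0.3]
  rz 0.006 (alt -3.136) shift before turn [-0.2925 -0.0698  0.0655] after [-0.2928 -0.0674  0.0665]
```

Converted, -0.0417 m is -0.834, 0.03 m is 0.6.

Request:
{"op": "drive_effector", "data": {
  "motion": [0.093,-0.834,-0.188,0,0,0,0,0.093,-0.834,-0.188,0,0,0,0,0.093,-0.834,-0.188,0,0,0,0,0.093,-0.834,-0.188,0,0,0,0,0.093,-0.834,-0.188,0,0,0,0,0.093,-0.834,-0.188,0,0,0,0,0.093,-0.834,-0.188,0,0,0,0,0.093,0,0,0.6,0,0,0,0.093,0,0,0.6,0,0,0,0.093,0,0,0,0,0,0,0.093,0,0,0,0,0,0,0.093,0,0,0,0,0,0]
}}

```text
clock: 18.5
tool_pos: [0.481, -0.1567, 0.0633]
ee_rot: [[-0.112, 0.994, 0.002], [0.994, 0.112, -0.001], [-0.001, 0.002, -1.0]]
ft_force: [0.4, 0.2, 1.0]
gripper_width: 0.0933
finger_force: 0.0
```

```bash
python3 -c "
from h import *
import cv2
go(.4798,-.157,.0085,.105)
a,b=r.get_image('top'),r.get_image('side')
cv2.imwrite('pics/g2.png',np.hstack([cv2.resize(a[165:230,200:280],(400,325),interpolation=2),cv2.resize(b[195:260,300:380],(400,325),interpolation=2)]))"
```

```text
t18.5 p [ 0.481  -0.1567  0.0633] phi 0.112 tilt [ 0.0019 -0.0006] j [ 0.11  0.63  0.24  2.01 -0.28  0.54  0.66] w 0.0933 ft [0.4 0.2 1. ]
  rz 0.007 (alt -3.135) shift before turn [-0.0002 -0.0014  0.0547] after [-0.0002 -0.0013  0.0548]
```

View pics/g2.png

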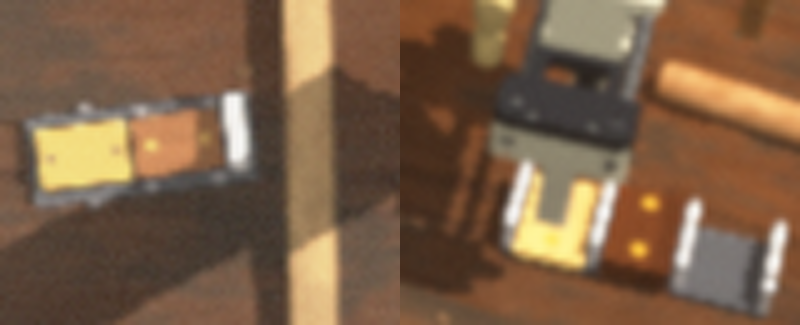

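The left panel shows the 13 plate lying square on the seat, with its dots at (152,145) and (205,140). On the right, the fingers are centred on the pale plate at (555,210). Going down.

Converted, 0.008 m is 0.16, 0.015 m is 0.3.

Request:
{"op": "drive_effector", "data": {
  "motion": [0.093,0,-0.02,0.3,0,0,0.006,0.093,0,0,0.3,0,0,0,0.093,0,0,0.24,0,0,0,0.093,0,0,0.16,0,0,0,0.093,0,0,0.08,0,0,0,0.093,0,0,0,0,0,0,0.05,0,0,0,0,0,0,0.05,0,0,0,0,0,0,0.05,0,0,0,0,0,0,0.05,0,0,0,0,0,0,0.05,0,0,0,0,0,0,0.05,0,0,0,0,0,0]
}}

```text
clock: 19.8
tool_pos: [0.4792, -0.1568, 0.0084]
ee_rot: [[-0.105, 0.994, 0.0], [0.994, 0.105, -0.0], [-0.0, 0.0, -1.0]]
ft_force: [-0.5, 0.5, 1.9]
gripper_width: 0.0593
finger_force: 30.0
```

```bash
python3 -c "
from h import *
go(.479,-.05,.1,1.68)"
```

```text
t19.8 p [ 0.4792 -0.1568  0.0084] phi 0.105 tilt [ 0.0002 -0.0001] j [ 0.15  0.72  0.19  2.04 -0.32  0.41  0.69] w 0.0593 ft [-0.5  0.5  1.9]
  rz 1.567 (alt -1.575) shift before turn [ 0.1062  0.011  -0.0917] after [ 0.0114 -0.1062 -0.0916]
```

Request:
{"op": "drive_effector", "data": {
  "motion": [0.05,0,0,-0.1,0,0,0,0.05,0,0,-0.4,0,0,0,0.05,0,0,-0.6,0,0,0,0.05,0,0,-0.4,0,0,0,0.05,0.708,0.074,0,0,0,0,0.05,0.708,0.074,0,0,0,0,0.05,0.708,0.074,0,0,0,0,0.05,0,0,0,0,0,0.1425,0.05,0,0,0,0,0,0.1425,0.05,0,0,0,0,0,0.1425,0.05,0,0,0,0,0,0.1425,0.05,0,0,0,0,0,0.1425]
}}

```text
clock: 21.0
tool_pos: [0.479, -0.0497, 0.0834]
ee_rot: [[0.575, 0.818, 0.0], [0.818, -0.575, 0.0], [0.0, -0.0, -1.0]]
ft_force: [0.3, 0.2, -1.0]
gripper_width: 0.0592
finger_force: 30.0
```

Request:
{"op": "drive_effector", "data": {
  "motion": [0.05,0,0,0,0,0,0.1425,0.05,0,0,0,0,0,0.1425,0.05,0,0,0,0,0,0.1425,0.05,0,0,0,0,0,0.1425,0.05,0,0,0,0,0,0.1425,0.05,0,0,0,0,0,0.1425,0.05,0,0,0.4,0,0,0,0.05,0,0,0.4,0,0,0,0.05,0,0,0,0,0,0,0.05,0,0,0,0,0,0]
}}

```text
clock: 22.0
tool_pos: [0.479, -0.05, 0.0434]
ee_rot: [[0.994, 0.108, -0.0], [0.108, -0.994, 0.0], [-0.0, -0.0, -1.0]]
ft_force: [0.5, 0.1, -0.5]
gripper_width: 0.0595
finger_force: 30.0
```

```bash
python3 -c "
from h import *
go(.479,-.05,.0024,1.68)"
```

```text
t22.0 p [ 0.479  -0.05    0.0434] phi -1.462 tilt [-0.0003  0.0002] j [-0.36  0.73  0.66  2.09 -0.81  0.6  -0.59] w 0.0595 ft [ 0.5  0.1 -0.5]
  rz -0.001 (alt 3.141) shift before turn [-0.    -0.     0.041] after [-0.    -0.     0.041]
```

Request:
{"op": "drive_effector", "data": {
  "motion": [0.05,0,0,0.3,0,0,0,0.05,0,0,0.24,0,0,0,0.05,0,0,0.16,0,0,0,0.05,0,0,0.06,0,0,0,0.05,0,0,0.02,0,0,0,0.05,0,0,0.02,0,0,0,0.05,0,0,0.01,0,0,0,0.05,0,0,0.01,0,0,0,0.05,0,0,0,0,0,0]
}}

```text
clock: 22.9
tool_pos: [0.4792, -0.05, 0.0023]
ee_rot: [[0.994, 0.108, 0.0], [0.108, -0.994, -0.0], [0.0, 0.0, -1.0]]
ft_force: [0.7, -0.2, -0.3]
gripper_width: 0.0594
finger_force: 30.0
```

Request:
{"op": "drive_effector", "data": {
  "motion": [0.05,0,0,0.006,0,0,0,0.05,0,0,0,0,0,0]
}}

```text
clock: 23.1
tool_pos: [0.4793, -0.05, 0.0023]
ee_rot: [[0.994, 0.108, 0.001], [0.108, -0.994, 0.0], [0.001, -0.0, -1.0]]
ft_force: [-0.6, 0.4, 5.6]
gripper_width: 0.0594
finger_force: 30.0
```

Request:
{"op": "drive_effector", "data": {
  "motion": [0.08,0,0,0,0,0,0,0.08,0,0,0,0,0,0,0.08,0,0,-0.2,0,0,0,0.08,0,0,-0.6,0,0,0,0.08,0,0,0,0,0,-0.142,0.08,0,0,0,0,0,-0.142,0.08,0,0,0,0,0,-0.142,0.08,0,0,0,0,0,-0.142,0.08,0,0,0,0,0,-0.142,0.08,0,0,0,0,0,-0.142,0.08,0,0,0,0,0,-0.142,0.08,0,0,0,0,0,-0.142]
}}

```text
clock: 24.3
tool_pos: [0.4791, -0.0503, 0.0424]
ee_rot: [[0.315, 0.949, 0.0], [0.949, -0.315, -0.001], [-0.001, 0.0, -1.0]]
ft_force: [0.1, 0.1, -0.3]
gripper_width: 0.0799
finger_force: 0.0
```

Request:
{"op": "drive_effector", "data": {
  "motion": [0.08,0,0,0,0,0,-0.144,0.08,0,0,0,0,0,-0.144,0.08,0,0,0,0,0,-0.147,0.08,0,0,0,0,0,0,0.08,0,0,0,0,0,0,0.08,0,0,0,0,0,0]
}}

```text
clock: 24.9
tool_pos: [0.4791, -0.0501, 0.042]
ee_rot: [[-0.106, 0.994, -0.0], [0.994, 0.106, -0.0], [-0.0, -0.0, -1.0]]
ft_force: [-0.2, -0.4, -0.1]
gripper_width: 0.0799
finger_force: 0.0
```

```bash
python3 -c "
from h import *
go(.479,-.05,.0025,.109)"
```

```text
t24.9 p [ 0.4791 -0.0501  0.042 ] phi 0.107 tilt [-0.     -0.0004] j [-0.1   0.65  0.23  2.08 -0.32  0.45  0.49] w 0.0799 ft [-0.2 -0.4 -0.1]
  rz -0.002 (alt 3.139) shift before turn [ 0.0001 -0.0001  0.0395] after [ 0.0001 -0.0001  0.0395]
```

Converted, 0.015 m is 0.3, 0.007 m is 0.14.

Request:
{"op": "drive_effector", "data": {
  "motion": [0.08,0,0,0.3,0,0,-0.004,0.08,0,0,0.3,0,0,0,0.08,0,0,0.14,0,0,0,0.08,0,0,0.05,0,0,0,0.08,0,0,0,0,0,0,0.03,0,0,0,0,0,0,0.03,0,0,0,0,0,0,0.03,0,0,0,0,0,0,0.03,0,0,0,0,0,0,0.03,0,0,0,0,0,0,0.03,0,0,0,0,0,0]
}}

```text
clock: 26.0
tool_pos: [0.4791, -0.05, 0.0024]
ee_rot: [[-0.113, 0.994, 0.0], [0.994, 0.113, -0.0], [-0.0, 0.0, -1.0]]
ft_force: [-0.9, -0.5, 0.4]
gripper_width: 0.0394
finger_force: 30.0
```

```bash
python3 -c "
from h import *
go(.5132,.1408,.12,.111)"
```

```text
t26.0 p [ 0.4791 -0.05    0.0024] phi 0.113 tilt [ 0.0001 -0.    ] j [-0.06  0.72  0.18  2.1  -0.35  0.35  0.52] w 0.0394 ft [-0.9 -0.5  0.4]
  rz 0.002 (alt -3.140) shift before turn [ 0.1857  0.0554 -0.1176] after [ 0.1858  0.055  -0.1176]
```

Converted, -0.037 m is -0.74, -0.035 m is -0.7.

Request:
{"op": "drive_effector", "data": {
  "motion": [0.03,0,0,-0.2,0,0,0,0.03,0,0,-0.7,0,0,0,0.03,0,0,-0.7,0,0,0,0.03,0,0,-0.74,0,0,0.002,0.03,0.62,0.184,0,0,0,0,0.03,0.62,0.184,0,0,0,0,0.03,0.62,0.184,0,0,0,0,0.03,0.62,0.184,0,0,0,0,0.03,0.62,0.184,0,0,0,0,0.03,0.62,0.184,0,0,0,0,0.03,0,0,0,0,0,0,0.03,0,0,0,0,0,0]
}}

```text
clock: 27.2
tool_pos: [0.513, 0.1415, 0.1196]
ee_rot: [[-0.112, 0.994, -0.0], [0.994, 0.112, -0.0], [-0.0, -0.0, -1.0]]
ft_force: [0.1, -0.6, 0.5]
gripper_width: 0.0391
finger_force: 30.0
```

Request:
{"op": "drive_effector", "data": {
  "motion": [0.03,0,0,0,0,0,0,0.03,0,0,0.4,0,0,0,0.03,0,0,0.4,0,0,0,0.03,0,0,0.4,0,0,0,0.03,0,0,0.2,0,0,0,0.03,0,0,0.1,0,0,0,0.03,0,0,0,0,0,0,0.03,0,0,0,0,0,0,0.03,0,0,0,0,0,0]
}}

```text
clock: 28.1
tool_pos: [0.514, 0.141, 0.0452]
ee_rot: [[-0.11, 0.994, 0.002], [0.994, 0.11, 0.0], [0.0, 0.002, -1.0]]
ft_force: [0.1, 0.6, -0.3]
gripper_width: 0.0394
finger_force: 30.0
```

```bash
python3 -c "
from h import *
go(.5132,.1408,.0354,.111)"
```

```text
t28.1 p [0.514  0.141  0.0452] phi 0.111 tilt [0.0016 0.0004] j [-0.49  0.69  0.28  1.94 -0.34  0.55  0.13] w 0.0394 ft [ 0.1  0.6 -0.3]
  rz -0.000 (alt 3.141) shift before turn [-0.0001 -0.0008  0.0098] after [-0.0001 -0.0008  0.0098]
```

Request:
{"op": "drive_effector", "data": {
  "motion": [0.03,0,0,0.08,0,0,0,0.03,0,0,0.06,0,0,0,0.03,0,0,0.02,0,0,0,0.03,0,0,0,0,0,0,0.03,0,0,0,0,0,0]
}}

```text
clock: 28.6
tool_pos: [0.5133, 0.141, 0.0363]
ee_rot: [[-0.11, 0.994, -0.0], [0.994, 0.11, -0.0], [-0.0, -0.0, -1.0]]
ft_force: [0.6, -1.0, -0.7]
gripper_width: 0.0392
finger_force: 30.0
```

```bash
python3 -c "
from h import *
go(.5132,.1408,.0354,.111)"
```

```text
t28.6 p [0.5133 0.141  0.0363] phi 0.111 tilt [-0.0001 -0.0001] j [-0.48  0.71  0.27  1.95 -0.35  0.53  0.14] w 0.0392 ft [ 0.6 -1.  -0.7]
  rz -0.000 (alt 3.141) shift before turn [-0.0002 -0.0002  0.0009] after [-0.0002 -0.0002  0.0009]
```

Converted, 0.0005 m is 0.01.

Request:
{"op": "drive_effector", "data": {
  "motion": [0.03,0,0,0.01,0,0,0,0.03,0,0,0,0,0,0]
}}

```text
clock: 28.8
tool_pos: [0.5134, 0.141, 0.0358]
ee_rot: [[-0.111, 0.994, -0.0], [0.994, 0.111, -0.0], [-0.0, -0.0, -1.0]]
ft_force: [0.7, 0.5, -0.1]
gripper_width: 0.0397
finger_force: 30.0
```

Request:
{"op": "drive_effector", "data": {
  "motion": [0.03,0,0,0.008,0,0,0,0.03,0,0,0,0,0,0]
}}

```text
clock: 29.0
tool_pos: [0.5134, 0.141, 0.0355]
ee_rot: [[-0.111, 0.994, 0.0], [0.994, 0.111, 0.0], [0.0, 0.0, -1.0]]
ft_force: [-0.8, -0.5, 0.3]
gripper_width: 0.0396
finger_force: 30.0
```

Request:
{"op": "drive_effector", "data": {
  "motion": [0.03,0,0,0.006,0,0,0,0.03,0,0,0,0,0,0]
}}

```text
clock: 29.2
tool_pos: [0.5135, 0.141, 0.0355]
ee_rot: [[-0.11, 0.994, 0.0], [0.994, 0.11, 0.0], [0.0, 0.0, -1.0]]
ft_force: [-0.8, 0.9, 2.7]
gripper_width: 0.0395
finger_force: 30.0
```

Contact. Release, rise, move aside and look.

Request:
{"op": "drive_effector", "data": {
  "motion": [0.08,0,0,0,0,0,0,0.08,0,0,0,0,0,0,0.08,0,0,0,0,0,0,0.08,0,0,-0.2,0,0,0,0.08,0,0,-0.6,0,0,0,0.08,0,0,-0.8,0,0,0,0.08,0,0,-0.8,0,0,0,0.08,-0.8,0,0,0,0,0,0.08,-0.8,0,0,0,0,0,0.08,-0.8,0,0,0,0,0,0.08,-0.8,0,0,0,0,0,0.08,-0.8,0,0,0,0,0]
}}

```text
clock: 30.4
tool_pos: [0.5355, -0.0593, 0.156]
ee_rot: [[-0.111, 0.994, 0.001], [0.994, 0.111, -0.0], [-0.0, 0.001, -1.0]]
ft_force: [0.6, -1.0, -0.5]
gripper_width: 0.08
finger_force: 0.0
```

Request:
{"op": "drive_effector", "data": {
  "motion": [0.08,-0.8,0,0,0,0,0,0.08,0,0,0,0,0,0,0.08,0,0,0,0,0,0,0.08,0,0,0,0,0,0]
}}

```text
clock: 30.8
tool_pos: [0.5398, -0.0958, 0.1553]
ee_rot: [[-0.112, 0.994, -0.0], [0.994, 0.112, 0.001], [0.001, -0.0, -1.0]]
ft_force: [-0.2, 0.3, 0.4]
gripper_width: 0.0799
finger_force: 0.0
```

```bash
python3 -c "
from h import *
import cv2
a,b=r.get_image('top'),r.get_image('side')
cv2.imwrite('pics/f.png',np.hstack([cv2.resize(a[180:215,195:255],(400,233),interpolation=2),cv2.resize(b[175:210,200:260],(400,233),interpolation=2)]))
cv2.imwrite('pics/f2.png',np.vstack([cv2.imread('pics/f.png'),np.hstack([cv2.resize(a[130:240,180:380],(400,220)),cv2.resize(b[150:270,200:420],(400,220))])]))"
```

View pics/f2.png

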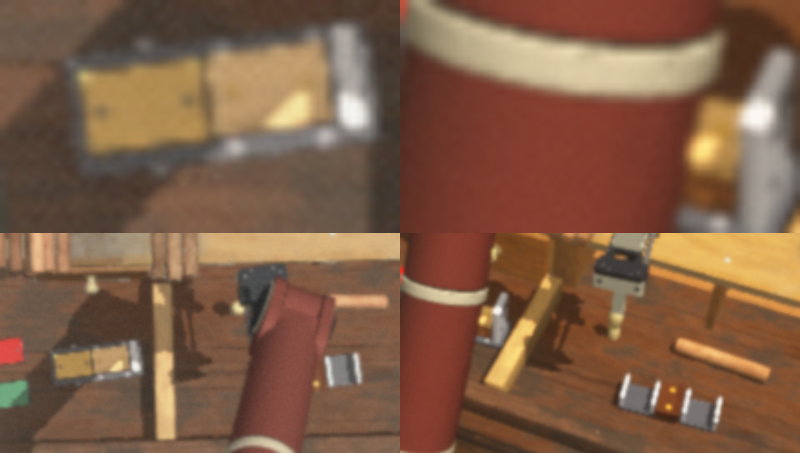

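The pale plate lies squarely on the 13 plate at (268,85), level with the brass top. The dark plate is still in its bay, and the punch and cigar have not moved. Handing in.

```bash
python3 -c "
from workcell import r
print(r.job_done())"
```

```text
the job is handed in; nothing more can be done
None
```

The 13 mm and 8 mm plates are stacked squarely on the seat to match the brass-topped (41 mm) rest, the 18 mm plate is still in its bay, and the job was handed in at about 31 s; the final picture showed the punch and cigar unmoved but did not include the gum pot, which the arm never went near.

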